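Raise a pouch sealer's infeed table square and flush

ROBOT

A 6-joint arm with a two-finger parallel gripper is mounted at the origin on the work surface. World frame = base frame: x ahead of the robot, y to its left, z up, the work surface at z = 0. Lengths are in m, angles in rad, forces in N, time in s.
With the tool pointing down it reaches from about 0.375 to 0.9 m from the base axis. Payload 3.1 kg.
Tool frame: the origin (TCP) lies midway between the tips of the shut fingers; the grasp point (between the pads) lies 19 mm behind it (manip.grasp_offset is the distance from the TCP to the grasp point, in m); z points along the fingers, y is the line along which they close (so a half turn about z gives the same grasp; the last joint's range is limited). The gripper opens to 85 mm and grips with 20 to 120 N. Pads are 22 mm wide; open, the fingers measure 114 mm over their backs; the gripper's body (76 mm by 85 mm) begins 54 mm behind the grasp point. The pads swing forward as they close: fully open they stand 13 mm farther back than shut.
Start: joints at [1.087, 0.527, 1.433, -0, 1.181, -0.178], TCP at [0.188, 0.596, 0.231] pointing down, gripper open.
Joint ranges: [-3.08, 3.08], [-0.75, 2.2], [0.22, 2.44], [-1.43, 4.57], [0, 2.65], [-2.85, 2.85]. Speed limits (rad/s): [2.79, 2.79, 3.14, 3.14, 3.14, 3.14].

INTERFACE

Orientations are given as a unit quaternion [x, y, z, w].
In Python, from station import sensors, cams, order, manip gives the robot as it stands.
- The arm moves only by the tool move_arm, never from a script. Its argument "targets" is a list of rows, each an object of numbers: "dx", "dy", "dz": the shift along the world's x, y, z normalised to -1 to 1, where 1 is 25 mm; "rx", "ry", "rz": the turn, a rotation vector about the world's x, y, z normalised to -1 to 1, where 1 is 30 degrees. A call has exactly 10 rows; each row shifts and turns the commanded pose from where the row before left it; what a row does not reach is not made up. A row lasts 1/8 s, in which the tool goes at most 62.5 mm and 10.7 degrees, less where a joint would pass 70% of its speed; a pose out of reach is approached as far as the arm can. A call with a number of a shift or a turn outside -1 to 1 is refused whole. A call with a gripper value outside its range is refused whole. "claw" is the opening in per cent of the stroke, from 0 (shut) to 100 (fully open), set as the call begins (left out, the last holds). The fingers move at their own pace and stop on an object; "newtons" is the grip in N (left out, the last holds). Time passes only in rows, so rows that do not move let the fingers close, or fill a call up. It gives the time, the measured TCP pose, the force, the opening and the grip force at its end, in the units of the state.
- sensors.sense(): the state, without advancing time (a new reading comes with each control period).
- cams.snapshot(name): name is "scene" or "top" or "wrist"; returns the picture (384x512x3 uint8, red, green, blue); there is no depth.
- cams.camera_model(name): a dict with "fx", "fy", "cx", "cy" (pixels), "extrinsics" (4x4, takes a point from world to camera coordinates). Camera axes: x right, y down, z forward; pixel columns grow to the right and rows downward; lengths in m; the calibration is good to about 2 mm. The wrist camera is an equidistant fisheye: a pixel r from the principal point sees the ray r / f radians off the axis. A picture is of the moment at which its call begins: read the wrist's pose just before it. camera_model takes no time and is no camera call; for the wrist camera it gives the pose at the moment of the call.
- order.sign_off(): hands the job in; it is judged then, once.
The state is a dict: "t": time; "q": joint angles; "qd": joint speeds; "tau": joint torques, N m; "tcp_pos": TCP position; "tool_rot": TCP orientation; "force": force on the tool from outside, world axes, zero at the start; "ft_torque": the same for the moment, N m; "finger_gap": opening from 0.0 (shut) to 1.0 (fully open); "gripper_force": force on a finger pad.
Only numpy, scipy, OpenCV 4.12 (cv2) and the standard library are available. Lean on these libraries where they do the work, as an engineer would, in place of code of your own. Each camera call takes 0.05 s, during which the arm holds its last target. There are 200 camera calls.

TASK

Raise the infeed table of the pouch sealer until its top is level and flush with the machine's fixed feed shelf, by turning the two jack-screw knobs. Work the knobs alternately, a little at a time, so that one end of the table never gets more than about 6 mm higher than the other. Do not shift the bottle, jar or instrument cassette standing around it.

Things in the scene. Friction and masses are not known exactly. Their poses are not given: they have to be found in the camera images.
- lift: Stand of the infeed table, bolted down; place and yaw vary. Origin on the bench under the middle of the table; x from the table to the machine, y to the left knob, z up. Aluminium base 150 x 310 mm; at each y end a white C-bracket (to y = +-155 mm, top 102 mm above the bench) holds a jack screw with its knob on top.
- machine: The white pouch sealer on the far side of the infeed table, fixed, axes as the lift's. Dark steel feed shelf 190 mm wide, x 71 to 161 mm in this frame, its top 70 mm above this frame's origin; behind it the machine body, to x = 277 mm, 300 mm wide, 98 mm high. It is set higher or lower from start to start, so the shelf's top is 67.6 to 71 mm above the bench.
- platform: The infeed table: steel plate 136 (x) x 188 (y) x 6 mm between the two screws, hung at each end on a brass nut. Origin: middle of its top face; axes as the lift's (it tilts about x only). It starts level, its top 58 mm above the bench, 9.6 to 13 mm below the feed shelf, and stays where the screws leave it.
- deck_left (a point): Top face of the infeed table at its edge beside the feed shelf, 90 mm to the left (+y) of the middle.
- deck_right (a point): Top face of the infeed table at its edge beside the feed shelf, 90 mm to the right (-y) of the middle.
- shelf_left (a point): Top face of the fixed feed shelf at its edge beside the infeed table, 90 mm to the left of the shelf's middle; across a gap of 2 to 6 mm from deck_left (up to 10 mm off it sideways). The two are at one height when flush.
- shelf_right (a point): The same at the right end, beside deck_right.
- knob_left (a joint): Turn of the left (+y) knob, rad, 0 to 4.5, starting at 0 and growing clockwise seen from above. Clockwise raises the left end of the infeed table 4 mm per rad (at the screw, 115 mm from the middle); the right end stays. Turns with about 0.15 N m and stays where it is left.
- knob_right (a joint): The same for the right (-y) knob and the right end.
- grip_left (a point): Where to grip the left knob: on its vertical axis, 130 mm above the bench, lift y = +115 mm; it does not rise in turning. The black knob is a 46 mm disc (top 107 mm above the bench) with an upright grip bar 44 mm long, 14 mm thick, top 142 mm above the bench. The point's x axis runs along the bar, parallel to the lift's x when the joint is 0.
- grip_right (a point): The same for the right knob, at lift y = -115 mm.
- rinse_bottle: Bystander: amber bottle with a white cap, 60 mm in diameter, 150 mm high; origin at its foot. Stands near the left bracket.
- jar: Bystander: white jar 70 mm in diameter, 70 mm high; origin at its foot. Stands near the left bracket.
- cassette: Bystander: flat steel instrument cassette 180 (x) x 90 x 30 mm; origin at the centre of its underside. Lies to the right of the right bracket.

How it is judged:
By the outcome, as a careful person would: the job done as asked, in the order asked, and still so for the second after the job is handed in, with the robot touching nothing.
It also fails if it takes over 72 s, if anything falls off the work surface, if the arm or the gripper's body presses on something with over 40 N, if the wrist force passes 120 N, or if a joint passes its speed limit or range.

## Working session

There is one attempt and no reset: what is moved stays moved. The work goes in short steps, Python scripts to look and compute and a tool call to move; the robot and the scene stay as the last step left them, time stands still between calls to the robot, and variables do not carry over. Pictures are saved under pics/ and viewed, at most 10 in all, crops included, and the job is handed in when it is done.

Besides the shell and the picture viewer there is one more tool, called after "Call:" as a command line: name --argument value ..., lists and objects as JSON in quotes. move_arm: Moves the arm, as the interface text tells. Scaled input: -1 to 1 covers 25 mm each way for a shift and 30 degrees each way for a turn. Its arguments: {"type":"object","properties":{"targets":{"type":"array"},"claw":{"type":"number"},"newtons":{"type":"number"}},"required":["targets"]}

```bash
mkdir -p pics; ls; python3 - <<'E'
from station import sensors,cams,manip
import cv2
print(sensors.sense()); print(manip.grasp_offset)
for n in("scene","top"):
    m=cams.camera_model(n);print(n,m)
    cv2.imwrite(f"pics/{n}0.png",cv2.cvtColor(cams.snapshot(n),cv2.COLOR_RGB2BGR))
E
```

```text
pics
{'t': 0.0, 'q': array([ 1.08749817e+00,  5.28450364e-01,  1.43390262e+00,  1.53366832e-05,
        1.18139343e+00, -1.78480465e-01]), 'qd': array([-0.00282425, -0.00026195,  0.00117334, -0.00183581,  0.00042786,
        0.00054457]), 'tau': array([-6.50149905e-04, -4.42351127e+01, -1.78026867e+01, -3.79778794e-04,
        8.48813681e-03, -3.41989869e-05]), 'tcp_pos': array([0.18719403, 0.59556081, 0.23034322]), 'tool_rot': array([ 1.51822290e-01,  9.88407220e-01, -1.01616209e-03, -3.56568646e-04]), 'force': array([-0.17266993,  0.57566967, -0.21333568]), 'ft_torque': array([-0.02310394,  0.00162778, -0.02864738]), 'gripper_force': 0.0, 'finger_gap': 1.004815165619549}
0.0187
scene {'fx': 457.7026391100886, 'fy': 457.7026391100886, 'cx': 259.43926218773845, 'cy': 195.09674548091215, 'extrinsics': array([[-0.35333902,  0.93540186,  0.01322472,  0.18927871],
       [ 0.67996163,  0.26650662, -0.68310058, -0.32454149],
       [-0.64249803, -0.23237379, -0.73020456,  1.44808995],
       [ 0.        ,  0.        ,  0.        ,  1.        ]])}
top {'fx': 350.8945935633878, 'fy': 350.8945935633878, 'cx': 252.33624469232424, 'cy': 187.7386366575303, 'extrinsics': array([[ 0.00118741, -0.99935415,  0.03591493, -0.00439475],
       [-0.99227926, -0.00563159, -0.12389577,  0.59512511],
       [ 0.12401801, -0.03549053, -0.99164508,  0.92224298],
       [ 0.        ,  0.        ,  0.        ,  1.        ]])}
```

View pics/top0.png

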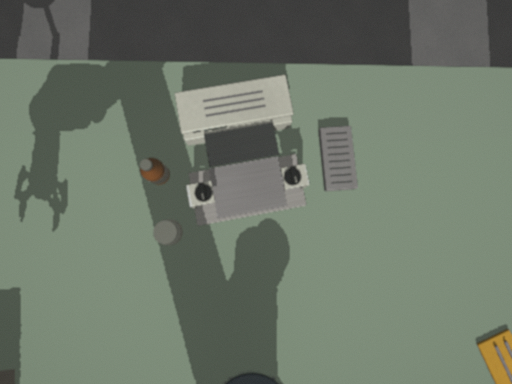

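View pics/scene0.png

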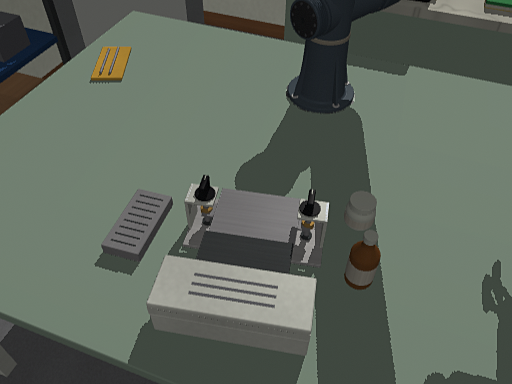

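The top view shows the left knob near pixel (203,192) and the right near (292,176). The bottle is at (152,168), the jar at (165,232), and the cassette at (338,158). In the scene view the knobs are at (311,208) for the left and (205,190) for the right.

```bash
cat > h.py <<'E'
import numpy as np,cv2
from station import sensors,cams
def ray(m,u,v):
    E=np.array(m["extrinsics"]);R,t=E[:3,:3],E[:3,3]
    d=R.T@np.array([(u-m["cx"])/m["fx"],(v-m["cy"])/m["fy"],1]);return -R.T@t,d
def plane(m,u,v,z):
    c,d=ray(m,u,v);return c+d*(z-c[2])/d[2]
def proj(m,p):
    E=np.array(m["extrinsics"]);q=E[:3,:3]@p+E[:3,3];return m["cx"]+m["fx"]*q[0]/q[2],m["cy"]+m["fy"]*q[1]/q[2]
E
python3 - <<'E'
from h import *
T=cams.camera_model("top");S=cams.camera_model("scene")
a=cv2.imread("pics/top0.png");b=cv2.imread("pics/scene0.png")
for im,boxes in((a,[(190,178,216,206),(280,163,306,190)]),(b,[(298,185,326,232),(192,172,220,214)])):
    for x0,y0,x1,y1 in boxes:
        g=im[y0:y1,x0:x1].max(2)<45
        n,l,s,c=cv2.connectedComponentsWithStats(g.astype(np.uint8));i=1+s[1:,4].argmax()
        print(s[i][:5]+[x0,y0,0,0,0],c[i]+[x0,y0])
        if im is a: print([plane(T,*(c[i]+[x0,y0]),z).round(4) for z in(.107,.12)])
for n,(u,v) in dict(bottle=(146,163),jar=(165,231)).items(): print(n,plane(T,u,v,.15 if n=="bottle" else .07))
print([plane(T,u,v,.03) for u,v in((321,128),(350,126),(356,189),(326,191))])
o=np.hstack([cv2.resize(a[145:225,180:320],None,fx=3,fy=3,interpolation=2),])
o2=cv2.resize(b[165:275,170:340],None,fx=3,fy=3,interpolation=2)
W=max(o.shape[1],o2.shape[1]);f=lambda i:cv2.copyMakeBorder(i,0,0,0,W-i.shape[1],0)
cv2.imwrite("pics/z0.png",np.clip(np.vstack([f(o),f(o2)])*1.8,0,255).astype(np.uint8))
E
```

```text
[196 184  14  16  99] [202.52525253 190.80808081]
[array([0.5779, 0.1256, 0.107 ]), array([0.5764, 0.1242, 0.12  ])]
[288 168   6  15  39] [290.71794872 175.82051282]
[array([ 0.6176, -0.0979,  0.107 ]), array([ 0.6155, -0.096 ,  0.12  ])]
[299 190  21  27 250] [308.728 206.124]
[195 175  20  26 328] [204.60060976 190.31097561]
bottle [0.63950733 0.25758515 0.15      ]
jar [0.47741347 0.22385534 0.07      ]
[array([ 0.76779298, -0.19718016,  0.03      ]), array([ 0.7746547, -0.2804945,  0.03     ]), array([ 0.59412546, -0.29128857,  0.03      ]), array([ 0.58807281, -0.20696768,  0.03      ])]
```

View pics/z0.png

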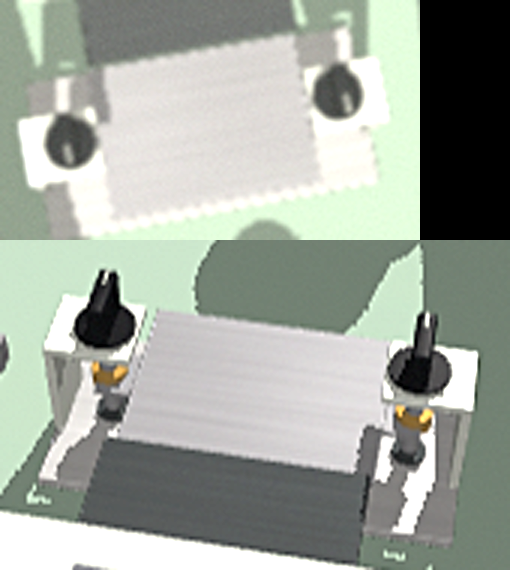

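```bash
python3 - <<'E'
from h import *
T=cams.camera_model("top");S=cams.camera_model("scene")
K={}
for n,t,s in(("L",(203.1,192),(310,208.7)),("R",(292.5,175.4),(205.3,193.7))):
    p=plane(T,*t,.107);q=plane(S,*s,.107);print(n,p.round(4),q.round(4));K[n]=(p+q)/2
d=K["L"]-K["R"];print(np.linalg.norm(d),"yaw deg",np.degrees(np.arctan2(-d[0],d[1])),(K["L"]+K["R"])/2)
m=cams.camera_model("wrist");print(m)
cv2.imwrite("pics/w0.png",cv2.cvtColor(cams.snapshot("wrist"),cv2.COLOR_RGB2BGR))
E
```

```text
L [0.5749 0.1241 0.107 ] [0.5768 0.1285 0.107 ]
R [ 0.6187 -0.1025  0.107 ] [ 0.618  -0.0963  0.107 ]
0.22966489254803907 yaw deg 10.678632872289 [0.59711835 0.01346828 0.107     ]
{'fx': 297.3186396354542, 'fy': 297.3186396354542, 'cx': 254.71600263422502, 'cy': 191.80277601833532, 'extrinsics': array([[ 0.29969885,  0.95402244, -0.0046677 , -0.62139219],
       [ 0.91502967, -0.28605803,  0.28441433, -0.0371004 ],
       [ 0.27000242, -0.08950973, -0.9586901 ,  0.38143311],
       [ 0.        ,  0.        ,  0.        ,  1.        ]])}
```

View pics/w0.png

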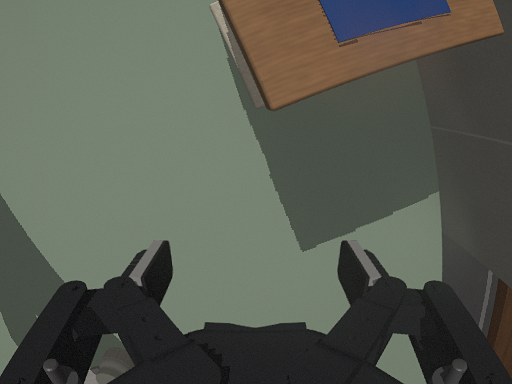

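The left knob is at about (0.576, 0.126) and the right at (0.618, -0.099). They are 229.7 mm apart against the 230 mm given, and the yaw is about 10.7°. The wrist view shows only bench and desk so far. I'll move over the table with the closing direction along lift y.

Call:
move_arm --targets '[{"dx": 0.9, "dy": -0.98, "rz": 0.047}, {"dx": 0.9, "dy": -0.98, "rz": 0.047}, {"dx": 0.9, "dy": -0.98, "rz": 0.047}, {"dx": 0.9, "dy": -0.98, "rz": 0.047}, {"dx": 0.9, "dy": -0.98, "rz": 0.047}, {"dx": 0.9, "dy": -0.98, "rz": 0.047}, {"dx": 0.9, "dy": -0.98, "rz": 0.047}, {"dx": 0.9, "dy": -0.98, "rz": 0.047}, {"dx": 0.9, "dy": -0.98, "rz": 0.047}, {"dx": 0.9, "dy": -0.98, "rz": 0.047}]' --claw 50 --newtons 60

```text
schema error: expected keys dx, dy, dz, rx, ry, rz
```

Call:
move_arm --targets '[{"dx": 0.9, "dy": -0.98, "rz": 0.047}, {"dx": 0.9, "dy": -0.98, "rz": 0.047}, {"dx": 0.9, "dy": -0.98, "rz": 0.047}, {"dx": 0.9, "dy": -0.98, "rz": 0.047}, {"dx": 0.9, "dy": -0.98, "rz": 0.047}, {"dx": 0.9, "dy": -0.98, "rz": 0.047}, {"dx": 0.9, "dy": -0.98, "rz": 0.047}, {"dx": 0.9, "dy": -0.98, "rz": 0.047}, {"dx": 0.9, "dy": -0.98, "rz": 0.047}, {}]'

```text
schema error: expected keys dx, dy, dz, rx, ry, rz
```

```bash
cat > shot.py <<'E'
import sys,pickle;from h import *
n=sys.argv[1];m=cams.camera_model("wrist");s=sensors.sense();im=cams.snapshot("wrist")
cv2.imwrite(f"pics/{n}.png",cv2.cvtColor(im,cv2.COLOR_RGB2BGR));pickle.dump(m,open(f"pics/{n}.pkl","wb"))
print(s["t"],s["tcp_pos"],s["tool_rot"],s["finger_gap"])
E
python3 shot.py A
```

```text
0.15 [0.18728131 0.59569976 0.23053415] [ 1.51823375e-01  9.88407272e-01 -8.08965628e-04 -2.71288051e-04] 0.9979984221814769
```

View pics/A.png

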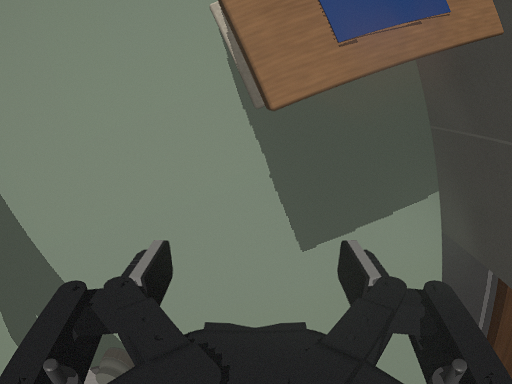

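Both moves were refused because each row needs all six keys, so the picture is the same as before.

Call:
move_arm --targets '[{"dx": 0.9, "dy": -0.98, "dz": 0, "rx": 0, "ry": 0, "rz": 0.047}, {"dx": 0.9, "dy": -0.98, "dz": 0, "rx": 0, "ry": 0, "rz": 0.047}, {"dx": 0.9, "dy": -0.98, "dz": 0, "rx": 0, "ry": 0, "rz": 0.047}, {"dx": 0.9, "dy": -0.98, "dz": 0, "rx": 0, "ry": 0, "rz": 0.047}, {"dx": 0.9, "dy": -0.98, "dz": 0, "rx": 0, "ry": 0, "rz": 0.047}, {"dx": 0.9, "dy": -0.98, "dz": 0, "rx": 0, "ry": 0, "rz": 0.047}, {"dx": 0.9, "dy": -0.98, "dz": 0, "rx": 0, "ry": 0, "rz": 0.047}, {"dx": 0.9, "dy": -0.98, "dz": 0, "rx": 0, "ry": 0, "rz": 0.047}, {"dx": 0.9, "dy": -0.98, "dz": 0, "rx": 0, "ry": 0, "rz": 0.047}, {"dx": 0.9, "dy": -0.98, "dz": 0, "rx": 0, "ry": 0, "rz": 0.047}]' --claw 50 --newtons 60

```text
t: 1.45
tcp_pos: [0.4131, 0.3503, 0.2312]
tool_rot: [0.029, 1.0, -0.0, -0.0]
force: [0.6, -0.8, 0.9]
finger_gap: 0.496
gripper_force: 0.0
```

Call:
move_arm --targets '[{"dx": 0.9, "dy": -0.98, "dz": 0, "rx": 0, "ry": 0, "rz": 0.047}, {"dx": 0.9, "dy": -0.98, "dz": 0, "rx": 0, "ry": 0, "rz": 0.047}, {"dx": 0.9, "dy": -0.98, "dz": 0, "rx": 0, "ry": 0, "rz": 0.047}, {"dx": 0.9, "dy": -0.98, "dz": 0, "rx": 0, "ry": 0, "rz": 0.047}, {"dx": 0.9, "dy": -0.98, "dz": 0, "rx": 0, "ry": 0, "rz": 0.047}, {"dx": 0.9, "dy": -0.98, "dz": 0, "rx": 0, "ry": 0, "rz": 0.047}, {"dx": 0.9, "dy": -0.98, "dz": 0, "rx": 0, "ry": 0, "rz": 0.047}, {"dx": 0.9, "dy": -0.98, "dz": 0, "rx": 0, "ry": 0, "rz": 0.047}, {"dx": 0.9, "dy": -0.98, "dz": 0, "rx": 0, "ry": 0, "rz": 0.047}, {"dx": 0, "dy": 0, "dz": 0, "rx": 0, "ry": 0, "rz": 0}]'

```text
t: 2.7
tcp_pos: [0.6166, 0.1287, 0.231]
tool_rot: [-0.08, 0.997, -0.0, 0.0]
force: [-0.7, -0.0, 0.7]
finger_gap: 0.499
gripper_force: 0.0
```

```bash
python3 shot.py A1
```

```text
2.7 [0.61664385 0.12867494 0.23096731] [-7.97873994e-02  9.96811796e-01 -2.18385262e-04  4.08072263e-04] 0.4990997363409551
```

View pics/A1.png

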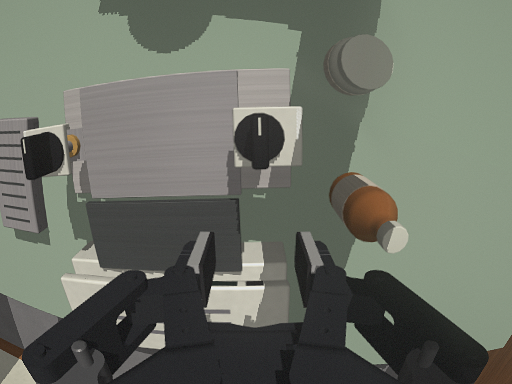

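The view from here is clear. The shelf's front corners are near (89,202) and (240,198), and the left knob disc is near (260,138) with its bar along the image's vertical. The right knob is near (43,155). I'll move over the right knob for a second view of the shelf.

Call:
move_arm --targets '[{"dx": 0, "dy": -0.95, "dz": 0, "rx": 0, "ry": 0, "rz": 0.005}, {"dx": 0, "dy": -0.95, "dz": 0, "rx": 0, "ry": 0, "rz": 0.005}, {"dx": 0, "dy": -0.95, "dz": 0, "rx": 0, "ry": 0, "rz": 0.005}, {"dx": 0, "dy": -0.95, "dz": 0, "rx": 0, "ry": 0, "rz": 0.005}, {"dx": 0, "dy": -0.95, "dz": 0, "rx": 0, "ry": 0, "rz": 0.005}, {"dx": 0, "dy": -0.95, "dz": 0, "rx": 0, "ry": 0, "rz": 0.005}, {"dx": 0, "dy": -0.95, "dz": 0, "rx": 0, "ry": 0, "rz": 0.005}, {"dx": 0, "dy": -0.95, "dz": 0, "rx": 0, "ry": 0, "rz": 0.005}, {"dx": 0, "dy": -0.95, "dz": 0, "rx": 0, "ry": 0, "rz": 0.005}, {"dx": 0, "dy": -0.55, "dz": 0, "rx": 0, "ry": 0, "rz": 0.005}]'

```text
t: 4.0
tcp_pos: [0.6144, -0.0966, 0.2312]
tool_rot: [-0.094, 0.996, 0.0, -0.0]
force: [0.1, 0.3, 0.7]
finger_gap: 0.502
gripper_force: 0.0
```

```bash
python3 shot.py B1; python3 - <<'E'
import cv2,numpy as np
a=cv2.imread("pics/A1.png");b=cv2.imread("pics/B1.png")
o=np.vstack([cv2.resize(a,None,fx=1,fy=1)[60:280],b[60:280]])
a2=cv2.resize(a[180:280,60:260],None,fx=4,fy=3);b2=cv2.resize(b[60:280],(800,344))
cv2.imwrite("pics/ab.png",np.vstack([np.clip(a2[:250]*2.0,0,255).astype(np.uint8),b2]))
E
```

```text
4.0 [ 0.61443518 -0.09659419  0.2311998 ] [-9.44695545e-02  9.95527632e-01  3.21284490e-04 -3.66311554e-04] 0.5016949646484848
```

View pics/ab.png

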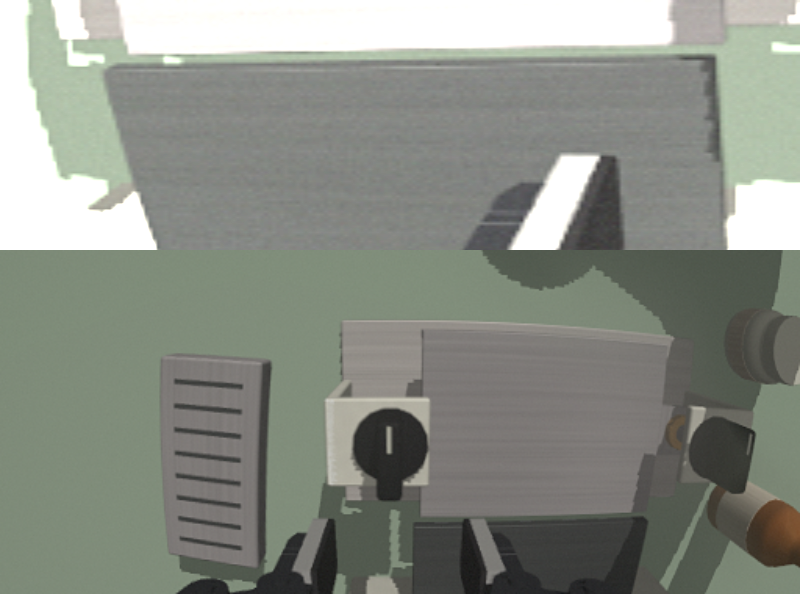

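In crop A the shelf corners are at (86.5,202.3) and (238.5,198.7). In crop B they are at (264.3,233.4) and (413.4,231.5), and the right knob disc is near (250,185).

```bash
cat >> h.py <<'E'
def fray(m,u,v):
    E=np.array(m["extrinsics"]);R,t=E[:3,:3],E[:3,3]
    a=(u-m["cx"])/m["fx"];b=(v-m["cy"])/m["fy"];r=np.hypot(a,b)+1e-12
    return -R.T@t,R.T@np.array([a/r*np.sin(r),b/r*np.sin(r),np.cos(r)])
def fplane(m,u,v,z):
    c,d=fray(m,u,v);return c+d*(z-c[2])/d[2]
def tri(*rays):
    A=np.zeros((3,3));b=np.zeros(3)
    for c,d in rays:
        P=np.eye(3)-np.outer(d,d);A+=P;b+=P@c
    x=np.linalg.solve(A,b);return x,[np.linalg.norm(np.cross(x-c,d)) for c,d in rays]
E
python3 - <<'E'
from h import *;import pickle
im={n:cv2.imread(f"pics/{n}1.png") for n in"AB"};M={n:pickle.load(open(f"pics/{n}1.pkl","rb")) for n in"AB"}
pts={"A":dict(sR=(86.5,202.3),sL=(238.5,198.7),dR=(92.5,197.5),dL=(228,194.7)),"B":dict(sR=(264.3,233.4),sL=(413.4,231.5),dR=(269.4,230.2),dL=(405,228))}
C={}
for n in"AB":
    g=cv2.cvtColor(im[n],cv2.COLOR_BGR2GRAY);g=cv2.equalizeHist(g)
    k=list(pts[n]);p=np.float32([pts[n][i] for i in k]).reshape(-1,1,2)
    q=cv2.cornerSubPix(g,p.copy(),(3,3),(-1,-1),(3,40,.01)).reshape(-1,2);print(n,dict(zip(k,q.round(1).tolist())));C[n]=dict(zip(k,q))
for k in C["A"]:
    x,e=tri(*[fray(M[n],*C[n][k]) for n in"AB"]);print(k,x.round(4),np.round(e,4))
    x,e=tri(*[fray(M[n],*pts[n][k]) for n in"AB"]);print(' raw',k,x.round(4),np.round(e,4))
# knobs: disc circle
for n,b in(("A",(232,108,290,172)),("B",(222,155,278,222))):
    x0,y0,x1,y1=b;mk=(im[n][y0:y1,x0:x1].max(2)<50).astype(np.uint8)
    c=cv2.HoughCircles(cv2.GaussianBlur(255-255*mk,(3,3),0),cv2.HOUGH_GRADIENT,1,50,param1=100,param2=8,minRadius=18,maxRadius=30)
    u,v,r=c[0][0];u+=x0;v+=y0;print(n,u,v,r,fplane(M[n],u,v,.107).round(4))
    cv2.imwrite(f"pics/k{n}.png",cv2.resize(im[n][y0:y1,x0:x1],None,fx=5,fy=5))
o=np.hstack([cv2.resize(np.clip(im["B"][215:245,250:300]*2.,0,255).astype(np.uint8),(400,240),interpolation=0),cv2.resize(np.clip(im["B"][215:245,380:430]*2.,0,255).astype(np.uint8),(400,240),interpolation=0)])
o2=np.hstack([cv2.resize(np.clip(im["A"][185:215,70:120]*2.,0,255).astype(np.uint8),(400,240),interpolation=0),cv2.resize(np.clip(im["A"][185:215,210:260]*2.,0,255).astype(np.uint8),(400,240),interpolation=0)])
cv2.imwrite("pics/corn.png",np.vstack([o2,o]))
E
```

```text
A {'sR': [85.9000015258789, 199.39999389648438], 'sL': [238.3000030517578, 197.39999389648438], 'dR': [92.9000015258789, 199.8000030517578], 'dL': [228.0, 197.39999389648438]}
B {'sR': [263.79998779296875, 234.1999969482422], 'sL': [414.70001220703125, 232.6999969482422], 'dR': [269.3999938964844, 230.1999969482422], 'dL': [403.1000061035156, 228.39999389648438]}
sR [ 0.6792 -0.075   0.0633] [0.001 0.001]
 raw sR [ 0.681  -0.0744  0.062 ] [0.0012 0.0012]
sL [0.6447 0.113  0.0666] [0.0014 0.0014]
 raw sL [0.646  0.1134 0.0627] [0.0002 0.0002]
dR [ 0.6789 -0.0686  0.0553] [0.0012 0.0012]
 raw dR [ 0.677  -0.0688  0.0564] [0.0001 0.0001]
dL [0.6479 0.1015 0.055 ] [0.0009 0.0009]
 raw dL [0.6445 0.1012 0.0591] [0.0002 0.0002]
A 259.5 138.5 23.0 [0.5722 0.1241 0.107 ]
B 249.5 183.5 22.8 [ 0.6128 -0.1034  0.107 ]
```

View pics/corn.png

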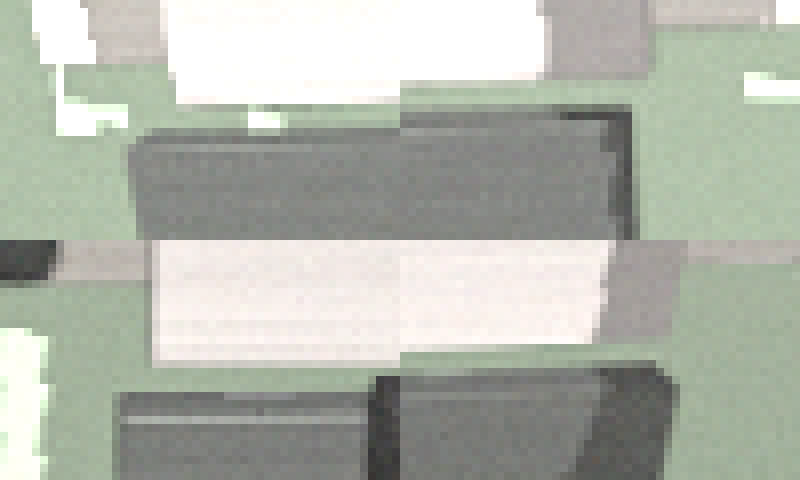

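```bash
python3 - <<'E'
from h import *;import pickle
M={n:pickle.load(open(f"pics/{n}1.pkl","rb")) for n in"AB"}
P=dict(sR=((87,203),(265,237)),sL=((239,199.9),(415,233)),dR=((91.9,197.9),(269,230.6)),dL=((241.9,194.6),(414.8,227.3)))
X={}
for k,(a,b) in P.items():
    a=np.array(a)-.5;b=np.array(b)-.5   # crop edges -> pixel-centre coordinates
    x,e=tri(fray(M["A"],*a),fray(M["B"],*b));X[k]=x;print(k,x.round(4),np.round(e,4))
print(np.linalg.norm(X["sL"]-X["sR"]),np.linalg.norm(X["dL"]-X["dR"]))
for k in("s","d"):
    d=X[k+"L"]-X[k+"R"];print(k,"yaw",np.degrees(np.arctan2(-d[0],d[1])))
    w=.19 if k=="s" else .188
    for j,n in enumerate("AB"): # height from known width
        zs=np.linspace(.04,.09,501);f=[np.linalg.norm(fplane(M[n],*(np.array(P[k+"L"][j])-.5),z)-fplane(M[n],*(np.array(P[k+"R"][j])-.5),z)) for z in zs]
        print(k,n,"z by width",zs[np.argmin(abs(np.array(f)-w))])
E
```

```text
sR [ 0.6823 -0.0737  0.0639] [0.0004 0.0004]
sL [0.646  0.1136 0.0656] [0.0003 0.0003]
dR [ 0.6767 -0.07    0.0572] [0.0001 0.0001]
dL [0.6415 0.1158 0.0578] [0.0001 0.0001]
0.19075570908318273 0.18906909603163238
s yaw 10.957068380222697
s A z by width 0.0647
s B z by width 0.067
d yaw 10.728915255323315
d A z by width 0.0588
d B z by width 0.0596
```

The deck triangulates to z ≈ 57.5 mm, 189 mm wide, with yaw 10.8°, all as given. The shelf estimate is rougher, so I'll set the final height from close up. The knobs come out at R (0.6135, -0.103) and L (0.5715, 0.1236). Next I'll go down on the right knob.

Call:
move_arm --targets '[{"dx": -0.04, "dy": -0.24, "dz": -0.4, "rx": 0, "ry": 0, "rz": 0}, {"dx": 0, "dy": 0, "dz": -0.8, "rx": 0, "ry": 0, "rz": 0}, {"dx": 0, "dy": 0, "dz": -0.8, "rx": 0, "ry": 0, "rz": 0}, {"dx": 0, "dy": 0, "dz": -0.8, "rx": 0, "ry": 0, "rz": 0}, {"dx": 0, "dy": 0, "dz": -0.8, "rx": 0, "ry": 0, "rz": 0}, {"dx": 0, "dy": 0, "dz": -0.6, "rx": 0, "ry": 0, "rz": 0}, {"dx": 0, "dy": 0, "dz": -0.3, "rx": 0, "ry": 0, "rz": 0}, {"dx": 0, "dy": 0, "dz": -0.2, "rx": 0, "ry": 0, "rz": 0}, {"dx": 0, "dy": 0, "dz": 0, "rx": 0, "ry": 0, "rz": 0}, {"dx": 0, "dy": 0, "dz": 0, "rx": 0, "ry": 0, "rz": 0}]'

```text
t: 5.3
tcp_pos: [0.6144, -0.103, 0.1144]
tool_rot: [-0.094, 0.996, -0.0, 0.001]
force: [0.1, -0.3, 0.3]
finger_gap: 0.5
gripper_force: 0.0
```

Call:
move_arm --targets '[{"dx": 0, "dy": 0, "dz": 0, "rx": 0, "ry": 0, "rz": 0}, {"dx": 0, "dy": 0, "dz": 0, "rx": 0, "ry": 0, "rz": 0}, {"dx": 0, "dy": 0, "dz": 0, "rx": 0, "ry": 0, "rz": 0}, {"dx": 0, "dy": 0, "dz": 0, "rx": 0, "ry": 0, "rz": 0}, {"dx": 0, "dy": 0, "dz": 0, "rx": 0, "ry": 0, "rz": 0}, {"dx": 0, "dy": 0, "dz": 0, "rx": 0, "ry": 0, "rz": 0}, {"dx": 0, "dy": 0, "dz": 0, "rx": 0, "ry": 0, "rz": 0}, {"dx": 0, "dy": 0, "dz": 0, "rx": 0, "ry": 0, "rz": 0}, {"dx": 0, "dy": 0, "dz": 0, "rx": 0, "ry": 0, "rz": 0}, {"dx": 0, "dy": 0, "dz": 0, "rx": 0, "ry": 0, "rz": 0}]' --claw 0 --newtons 50

```text
t: 6.55
tcp_pos: [0.6139, -0.1013, 0.1145]
tool_rot: [-0.094, 0.996, 0.001, 0.0]
force: [0.2, 4.6, 4.4]
finger_gap: 0.152
gripper_force: 50.9
```

The grip holds at 13 mm, which is the bar's thickness. I'll turn the right knob 45° clockwise and ease the small sideways offset.

Call:
move_arm --targets '[{"dx": 0, "dy": 0.08, "dz": 0, "rx": 0, "ry": 0, "rz": -0.15}, {"dx": 0, "dy": 0, "dz": 0, "rx": 0, "ry": 0, "rz": -0.2}, {"dx": 0, "dy": 0, "dz": 0, "rx": 0, "ry": 0, "rz": -0.2}, {"dx": 0, "dy": 0, "dz": 0, "rx": 0, "ry": 0, "rz": -0.2}, {"dx": 0, "dy": 0, "dz": 0, "rx": 0, "ry": 0, "rz": -0.2}, {"dx": 0, "dy": 0, "dz": 0, "rx": 0, "ry": 0, "rz": -0.2}, {"dx": 0, "dy": 0, "dz": 0, "rx": 0, "ry": 0, "rz": -0.2}, {"dx": 0, "dy": 0, "dz": 0, "rx": 0, "ry": 0, "rz": -0.15}, {"dx": 0, "dy": 0, "dz": 0, "rx": 0, "ry": 0, "rz": 0}, {"dx": 0, "dy": 0, "dz": 0, "rx": 0, "ry": 0, "rz": 0}]'

```text
t: 7.8
tcp_pos: [0.6142, -0.0999, 0.1145]
tool_rot: [0.293, 0.956, 0.001, 0.0]
force: [0.0, 6.0, 6.1]
finger_gap: 0.155
gripper_force: 51.0
```

Call:
move_arm --targets '[{"dx": 0, "dy": 0, "dz": 0, "rx": 0, "ry": 0, "rz": 0}, {"dx": 0, "dy": 0, "dz": 0, "rx": 0, "ry": 0, "rz": 0}, {"dx": 0, "dy": 0, "dz": 0, "rx": 0, "ry": 0, "rz": 0}, {"dx": 0, "dy": 0, "dz": 0.9, "rx": 0, "ry": 0, "rz": 0}, {"dx": 0, "dy": 0, "dz": 0.9, "rx": 0, "ry": 0, "rz": 0}, {"dx": -0.18, "dy": 1, "dz": 0, "rx": 0, "ry": 0, "rz": 0.17}, {"dx": -0.18, "dy": 1, "dz": 0, "rx": 0, "ry": 0, "rz": 0.17}, {"dx": -0.18, "dy": 1, "dz": 0, "rx": 0, "ry": 0, "rz": 0.17}, {"dx": -0.18, "dy": 1, "dz": 0, "rx": 0, "ry": 0, "rz": 0.17}, {"dx": -0.18, "dy": 1, "dz": 0, "rx": 0, "ry": 0, "rz": 0.17}]' --claw 50

```text
t: 9.05
tcp_pos: [0.5914, 0.0246, 0.1587]
tool_rot: [0.074, 0.997, -0.0, 0.0]
force: [0.3, 0.9, -0.6]
finger_gap: 0.497
gripper_force: 0.0
```

Call:
move_arm --targets '[{"dx": -0.18, "dy": 1, "dz": 0, "rx": 0, "ry": 0, "rz": 0.17}, {"dx": -0.18, "dy": 1, "dz": 0, "rx": 0, "ry": 0, "rz": 0.17}, {"dx": -0.18, "dy": 1, "dz": 0, "rx": 0, "ry": 0, "rz": 0.17}, {"dx": -0.18, "dy": 1, "dz": 0, "rx": 0, "ry": 0, "rz": 0.14}, {"dx": 0, "dy": 0.1, "dz": 0, "rx": 0, "ry": 0, "rz": 0}, {"dx": 0, "dy": 0, "dz": 0, "rx": 0, "ry": 0, "rz": 0}, {"dx": 0, "dy": 0, "dz": -0.6, "rx": 0, "ry": 0, "rz": 0}, {"dx": 0, "dy": 0, "dz": -0.8, "rx": 0, "ry": 0, "rz": 0}, {"dx": 0, "dy": 0, "dz": -0.4, "rx": 0, "ry": 0, "rz": 0}, {"dx": 0, "dy": 0, "dz": 0, "rx": 0, "ry": 0, "rz": 0}]'

```text
t: 10.3
tcp_pos: [0.5729, 0.1261, 0.1125]
tool_rot: [-0.094, 0.996, 0.0, -0.001]
force: [0.3, 0.8, 0.4]
finger_gap: 0.499
gripper_force: 0.0
```

Call:
move_arm --targets '[{"dx": 0, "dy": 0, "dz": 0, "rx": 0, "ry": 0, "rz": 0}, {"dx": 0, "dy": 0, "dz": 0, "rx": 0, "ry": 0, "rz": 0}, {"dx": 0, "dy": 0, "dz": 0, "rx": 0, "ry": 0, "rz": 0}, {"dx": 0, "dy": 0, "dz": 0, "rx": 0, "ry": 0, "rz": 0}, {"dx": 0, "dy": 0, "dz": 0, "rx": 0, "ry": 0, "rz": 0}, {"dx": 0, "dy": 0, "dz": 0, "rx": 0, "ry": 0, "rz": 0}, {"dx": 0, "dy": 0, "dz": 0, "rx": 0, "ry": 0, "rz": 0}, {"dx": 0, "dy": 0, "dz": 0, "rx": 0, "ry": 0, "rz": 0}, {"dx": 0, "dy": 0, "dz": 0, "rx": 0, "ry": 0, "rz": 0}, {"dx": 0, "dy": 0, "dz": 0, "rx": 0, "ry": 0, "rz": 0}]' --claw 0

```text
t: 11.55
tcp_pos: [0.5743, 0.1256, 0.1146]
tool_rot: [-0.094, 0.996, -0.001, 0.001]
force: [0.8, -5.1, 2.2]
finger_gap: 0.151
gripper_force: 52.2
```

The left grip is good. I'll turn the left knob 90° clockwise.

Call:
move_arm --targets '[{"dx": 0, "dy": -0.05, "dz": 0, "rx": 0, "ry": 0, "rz": -0.3}, {"dx": 0, "dy": 0, "dz": 0, "rx": 0, "ry": 0, "rz": -0.34}, {"dx": 0, "dy": 0, "dz": 0, "rx": 0, "ry": 0, "rz": -0.34}, {"dx": 0, "dy": 0, "dz": 0, "rx": 0, "ry": 0, "rz": -0.34}, {"dx": 0, "dy": 0, "dz": 0, "rx": 0, "ry": 0, "rz": -0.34}, {"dx": 0, "dy": 0, "dz": 0, "rx": 0, "ry": 0, "rz": -0.34}, {"dx": 0, "dy": 0, "dz": 0, "rx": 0, "ry": 0, "rz": -0.34}, {"dx": 0, "dy": 0, "dz": 0, "rx": 0, "ry": 0, "rz": -0.34}, {"dx": 0, "dy": 0, "dz": 0, "rx": 0, "ry": 0, "rz": -0.32}, {"dx": 0, "dy": 0, "dz": 0, "rx": 0, "ry": 0, "rz": 0}]'

```text
t: 12.8
tcp_pos: [0.5734, 0.1241, 0.1146]
tool_rot: [0.637, 0.771, -0.001, 0.001]
force: [-1.5, -5.4, 2.4]
finger_gap: 0.152
gripper_force: 52.4
```

Call:
move_arm --targets '[{"dx": 0, "dy": 0, "dz": 0, "rx": 0, "ry": 0, "rz": 0}, {"dx": 0, "dy": 0, "dz": 0, "rx": 0, "ry": 0, "rz": 0}, {"dx": 0, "dy": 0, "dz": 0, "rx": 0, "ry": 0, "rz": 0}, {"dx": 0, "dy": 0, "dz": 0.9, "rx": 0, "ry": 0, "rz": 0}, {"dx": 0, "dy": 0, "dz": 0.9, "rx": 0, "ry": 0, "rz": 0}, {"dx": 0.18, "dy": -1, "dz": 0, "rx": 0, "ry": 0, "rz": 0.17}, {"dx": 0.18, "dy": -1, "dz": 0, "rx": 0, "ry": 0, "rz": 0.17}, {"dx": 0.18, "dy": -1, "dz": 0, "rx": 0, "ry": 0, "rz": 0.17}, {"dx": 0.18, "dy": -1, "dz": 0, "rx": 0, "ry": 0, "rz": 0.17}, {"dx": 0.18, "dy": -1, "dz": 0, "rx": 0, "ry": 0, "rz": 0.17}]' --claw 50

```text
t: 14.05
tcp_pos: [0.5962, -0.0, 0.1588]
tool_rot: [0.45, 0.893, 0.0, -0.0]
force: [0.5, -0.4, -0.2]
finger_gap: 0.501
gripper_force: 0.0
```

Call:
move_arm --targets '[{"dx": 0.18, "dy": -1, "dz": 0, "rx": 0, "ry": 0, "rz": 0.17}, {"dx": 0.18, "dy": -1, "dz": 0, "rx": 0, "ry": 0, "rz": 0.17}, {"dx": 0.18, "dy": -1, "dz": 0, "rx": 0, "ry": 0, "rz": 0.17}, {"dx": 0.18, "dy": -1, "dz": 0, "rx": 0, "ry": 0, "rz": 0.14}, {"dx": 0, "dy": 0.05, "dz": 0, "rx": 0, "ry": 0, "rz": 0}, {"dx": 0, "dy": 0, "dz": 0, "rx": 0, "ry": 0, "rz": 0}, {"dx": 0, "dy": 0, "dz": -0.6, "rx": 0, "ry": 0, "rz": 0}, {"dx": 0, "dy": 0, "dz": -0.8, "rx": 0, "ry": 0, "rz": 0}, {"dx": 0, "dy": 0, "dz": -0.4, "rx": 0, "ry": 0, "rz": 0}, {"dx": 0, "dy": 0, "dz": 0, "rx": 0, "ry": 0, "rz": 0}]'

```text
t: 15.3
tcp_pos: [0.6131, -0.0975, 0.1125]
tool_rot: [0.294, 0.956, 0.0, -0.001]
force: [0.3, -0.0, -0.2]
finger_gap: 0.499
gripper_force: 0.0
```

Call:
move_arm --targets '[{"dx": 0, "dy": 0, "dz": 0, "rx": 0, "ry": 0, "rz": 0}, {"dx": 0, "dy": 0, "dz": 0, "rx": 0, "ry": 0, "rz": 0}, {"dx": 0, "dy": 0, "dz": 0, "rx": 0, "ry": 0, "rz": 0}, {"dx": 0, "dy": 0, "dz": 0, "rx": 0, "ry": 0, "rz": 0}, {"dx": 0, "dy": 0, "dz": 0, "rx": 0, "ry": 0, "rz": 0}, {"dx": 0, "dy": 0, "dz": 0, "rx": 0, "ry": 0, "rz": 0}, {"dx": 0, "dy": 0, "dz": 0, "rx": 0, "ry": 0, "rz": 0}, {"dx": 0, "dy": 0, "dz": 0, "rx": 0, "ry": 0, "rz": 0}, {"dx": 0, "dy": 0, "dz": 0, "rx": 0, "ry": 0, "rz": 0}, {"dx": 0, "dy": 0, "dz": 0, "rx": 0, "ry": 0, "rz": 0}]' --claw 0

```text
t: 16.55
tcp_pos: [0.6139, -0.0994, 0.1146]
tool_rot: [0.294, 0.956, -0.001, 0.0]
force: [-2.7, -3.5, 3.6]
finger_gap: 0.153
gripper_force: 51.6
```

Call:
move_arm --targets '[{"dx": 0, "dy": -0.04, "dz": 0, "rx": 0, "ry": 0, "rz": -0.3}, {"dx": 0, "dy": 0, "dz": 0, "rx": 0, "ry": 0, "rz": -0.34}, {"dx": 0, "dy": 0, "dz": 0, "rx": 0, "ry": 0, "rz": -0.34}, {"dx": 0, "dy": 0, "dz": 0, "rx": 0, "ry": 0, "rz": -0.34}, {"dx": 0, "dy": 0, "dz": 0, "rx": 0, "ry": 0, "rz": -0.34}, {"dx": 0, "dy": 0, "dz": 0, "rx": 0, "ry": 0, "rz": -0.34}, {"dx": 0, "dy": 0, "dz": 0, "rx": 0, "ry": 0, "rz": -0.34}, {"dx": 0, "dy": 0, "dz": 0, "rx": 0, "ry": 0, "rz": -0.34}, {"dx": 0, "dy": 0, "dz": 0, "rx": 0, "ry": 0, "rz": -0.32}, {"dx": 0, "dy": 0, "dz": 0, "rx": 0, "ry": 0, "rz": 0}]'

```text
t: 17.8
tcp_pos: [0.617, -0.099, 0.1147]
tool_rot: [0.883, 0.468, 0.003, 0.002]
force: [5.9, 1.1, -0.2]
finger_gap: 0.156
gripper_force: 51.0
```

Call:
move_arm --targets '[{"dx": 0, "dy": 0, "dz": 0, "rx": 0, "ry": 0, "rz": 0}, {"dx": 0, "dy": 0, "dz": 0, "rx": 0, "ry": 0, "rz": 0}, {"dx": 0, "dy": 0, "dz": 0, "rx": 0, "ry": 0, "rz": 0}, {"dx": 0, "dy": 0, "dz": 0.9, "rx": 0, "ry": 0, "rz": 0}, {"dx": 0, "dy": 0, "dz": 0.9, "rx": 0, "ry": 0, "rz": 0}, {"dx": -0.18, "dy": 1, "dz": 0, "rx": 0, "ry": 0, "rz": 0.17}, {"dx": -0.18, "dy": 1, "dz": 0, "rx": 0, "ry": 0, "rz": 0.17}, {"dx": -0.18, "dy": 1, "dz": 0, "rx": 0, "ry": 0, "rz": 0.17}, {"dx": -0.18, "dy": 1, "dz": 0, "rx": 0, "ry": 0, "rz": 0.17}, {"dx": -0.18, "dy": 1, "dz": 0, "rx": 0, "ry": 0, "rz": 0.17}]' --claw 50

```text
t: 19.05
tcp_pos: [0.591, 0.0264, 0.1588]
tool_rot: [0.757, 0.653, -0.0, -0.0]
force: [-0.5, 0.0, -0.2]
finger_gap: 0.5
gripper_force: 0.0
```

Call:
move_arm --targets '[{"dx": -0.18, "dy": 1, "dz": 0, "rx": 0, "ry": 0, "rz": 0.17}, {"dx": -0.18, "dy": 1, "dz": 0, "rx": 0, "ry": 0, "rz": 0.17}, {"dx": -0.18, "dy": 1, "dz": 0, "rx": 0, "ry": 0, "rz": 0.17}, {"dx": -0.18, "dy": 1, "dz": 0, "rx": 0, "ry": 0, "rz": 0.14}, {"dx": 0, "dy": -0.1, "dz": 0, "rx": 0, "ry": 0, "rz": 0}, {"dx": 0, "dy": 0, "dz": 0, "rx": 0, "ry": 0, "rz": 0}, {"dx": 0, "dy": 0, "dz": -0.6, "rx": 0, "ry": 0, "rz": 0}, {"dx": 0, "dy": 0, "dz": -0.8, "rx": 0, "ry": 0, "rz": 0}, {"dx": 0, "dy": 0, "dz": -0.4, "rx": 0, "ry": 0, "rz": 0}, {"dx": 0, "dy": 0, "dz": 0, "rx": 0, "ry": 0, "rz": 0}]'

```text
t: 20.3
tcp_pos: [0.5728, 0.1227, 0.1125]
tool_rot: [0.638, 0.77, -0.001, -0.001]
force: [-0.6, 0.0, 0.2]
finger_gap: 0.499
gripper_force: 0.0
```

Call:
move_arm --targets '[{"dx": 0, "dy": 0, "dz": 0, "rx": 0, "ry": 0, "rz": 0}, {"dx": 0, "dy": 0, "dz": 0, "rx": 0, "ry": 0, "rz": 0}, {"dx": 0, "dy": 0, "dz": 0, "rx": 0, "ry": 0, "rz": 0}, {"dx": 0, "dy": 0, "dz": 0, "rx": 0, "ry": 0, "rz": 0}, {"dx": 0, "dy": 0, "dz": 0, "rx": 0, "ry": 0, "rz": 0}, {"dx": 0, "dy": 0, "dz": 0, "rx": 0, "ry": 0, "rz": 0}, {"dx": 0, "dy": 0, "dz": 0, "rx": 0, "ry": 0, "rz": 0}, {"dx": 0, "dy": 0, "dz": 0, "rx": 0, "ry": 0, "rz": 0}, {"dx": 0, "dy": 0, "dz": 0, "rx": 0, "ry": 0, "rz": 0}, {"dx": 0, "dy": 0, "dz": 0, "rx": 0, "ry": 0, "rz": 0}]' --claw 0

```text
t: 21.55
tcp_pos: [0.5735, 0.123, 0.1145]
tool_rot: [0.637, 0.771, -0.0, 0.0]
force: [-2.1, -1.6, 5.8]
finger_gap: 0.158
gripper_force: 50.6
```

Left knob another 45°, which should put both knobs at 135° and the table at about 67.4 mm. Then I'll release, rise and look.

Call:
move_arm --targets '[{"dx": 0, "dy": 0, "dz": 0, "rx": 0, "ry": 0, "rz": -0.15}, {"dx": 0, "dy": 0, "dz": 0, "rx": 0, "ry": 0, "rz": -0.2}, {"dx": 0, "dy": 0, "dz": 0, "rx": 0, "ry": 0, "rz": -0.2}, {"dx": 0, "dy": 0, "dz": 0, "rx": 0, "ry": 0, "rz": -0.2}, {"dx": 0, "dy": 0, "dz": 0, "rx": 0, "ry": 0, "rz": -0.2}, {"dx": 0, "dy": 0, "dz": 0, "rx": 0, "ry": 0, "rz": -0.2}, {"dx": 0, "dy": 0, "dz": 0, "rx": 0, "ry": 0, "rz": -0.2}, {"dx": 0, "dy": 0, "dz": 0, "rx": 0, "ry": 0, "rz": -0.15}, {"dx": 0, "dy": 0, "dz": 0, "rx": 0, "ry": 0, "rz": 0}, {"dx": 0, "dy": 0, "dz": 0, "rx": 0, "ry": 0, "rz": 0}]'

```text
t: 22.8
tcp_pos: [0.5719, 0.1233, 0.1145]
tool_rot: [0.884, 0.468, -0.001, -0.001]
force: [-5.3, -0.9, 8.4]
finger_gap: 0.152
gripper_force: 51.0
```

Both knobs are at 135°, so the table is at about 67.4 mm. Stereo gave the shelf height only roughly, so I'll compare heights by touch. I'll lower the shut fingertips gently onto the shelf, then onto the deck.

Call:
move_arm --targets '[{"dx": 0, "dy": 0, "dz": 0, "rx": 0, "ry": 0, "rz": 0}, {"dx": 0, "dy": 0, "dz": 0, "rx": 0, "ry": 0, "rz": 0}, {"dx": 0, "dy": 0, "dz": 0, "rx": 0, "ry": 0, "rz": 0}, {"dx": 0, "dy": 0, "dz": 0.9, "rx": 0, "ry": 0, "rz": 0}, {"dx": 0, "dy": 0, "dz": 0.9, "rx": 0, "ry": 0, "rz": 0}, {"dx": 0.95, "dy": -0.74, "dz": 0, "rx": 0, "ry": 0, "rz": 0}, {"dx": 0.95, "dy": -0.74, "dz": 0, "rx": 0, "ry": 0, "rz": 0}, {"dx": 0.95, "dy": -0.74, "dz": 0, "rx": 0, "ry": 0, "rz": 0}, {"dx": 0.95, "dy": -0.74, "dz": 0, "rx": 0, "ry": 0, "rz": 0}, {"dx": 0.95, "dy": -0.74, "dz": 0, "rx": 0, "ry": 0, "rz": 0}]' --claw 50

```text
t: 24.05
tcp_pos: [0.6931, 0.0301, 0.1584]
tool_rot: [0.884, 0.468, -0.0, -0.0]
force: [0.4, 0.8, -0.1]
finger_gap: 0.499
gripper_force: 0.0
```

Call:
move_arm --targets '[{"dx": 0, "dy": 0, "dz": 0, "rx": 0, "ry": 0, "rz": 0}, {"dx": 0, "dy": 0, "dz": -0.6, "rx": 0, "ry": 0, "rz": 0}, {"dx": 0, "dy": 0, "dz": -0.6, "rx": 0, "ry": 0, "rz": 0}, {"dx": 0, "dy": 0, "dz": -0.6, "rx": 0, "ry": 0, "rz": 0}, {"dx": 0, "dy": 0, "dz": -0.6, "rx": 0, "ry": 0, "rz": 0}, {"dx": 0, "dy": 0, "dz": -0.5, "rx": 0, "ry": 0, "rz": 0}, {"dx": 0, "dy": 0, "dz": -0.2, "rx": 0, "ry": 0, "rz": 0}, {"dx": 0, "dy": 0, "dz": -0.1, "rx": 0, "ry": 0, "rz": 0}, {"dx": 0, "dy": 0, "dz": 0, "rx": 0, "ry": 0, "rz": 0}, {"dx": 0, "dy": 0, "dz": 0, "rx": 0, "ry": 0, "rz": 0}]' --claw 0

```text
t: 25.3
tcp_pos: [0.6927, 0.0306, 0.0794]
tool_rot: [0.884, 0.468, 0.0, 0.0]
force: [0.7, 0.2, 0.1]
finger_gap: -0.001
gripper_force: 0.0
```

Call:
move_arm --targets '[{"dx": 0, "dy": 0, "dz": -0.08, "rx": 0, "ry": 0, "rz": 0}, {"dx": 0, "dy": 0, "dz": -0.08, "rx": 0, "ry": 0, "rz": 0}, {"dx": 0, "dy": 0, "dz": -0.06, "rx": 0, "ry": 0, "rz": 0}, {"dx": 0, "dy": 0, "dz": -0.06, "rx": 0, "ry": 0, "rz": 0}, {"dx": 0, "dy": 0, "dz": -0.06, "rx": 0, "ry": 0, "rz": 0}, {"dx": 0, "dy": 0, "dz": -0.06, "rx": 0, "ry": 0, "rz": 0}, {"dx": 0, "dy": 0, "dz": -0.06, "rx": 0, "ry": 0, "rz": 0}, {"dx": 0, "dy": 0, "dz": -0.04, "rx": 0, "ry": 0, "rz": 0}, {"dx": 0, "dy": 0, "dz": 0, "rx": 0, "ry": 0, "rz": 0}, {"dx": 0, "dy": 0, "dz": 0, "rx": 0, "ry": 0, "rz": 0}]'

```text
t: 26.55
tcp_pos: [0.6923, 0.0307, 0.0686]
tool_rot: [0.884, 0.468, 0.0, 0.0]
force: [-3.5, 0.5, 10.1]
finger_gap: 0.0
gripper_force: 5.0
```

The shelf reads z = 68.6 mm at 10 N. Now the same touch on the deck, 60 mm nearer.

Call:
move_arm --targets '[{"dx": 0, "dy": 0, "dz": 0.5, "rx": 0, "ry": 0, "rz": 0}, {"dx": -0.8, "dy": -0.15, "dz": 0, "rx": 0, "ry": 0, "rz": 0}, {"dx": -0.8, "dy": -0.15, "dz": 0, "rx": 0, "ry": 0, "rz": 0}, {"dx": -0.8, "dy": -0.15, "dz": 0, "rx": 0, "ry": 0, "rz": 0}, {"dx": 0, "dy": 0, "dz": -0.14, "rx": 0, "ry": 0, "rz": 0}, {"dx": 0, "dy": 0, "dz": -0.14, "rx": 0, "ry": 0, "rz": 0}, {"dx": 0, "dy": 0, "dz": -0.1, "rx": 0, "ry": 0, "rz": 0}, {"dx": 0, "dy": 0, "dz": -0.1, "rx": 0, "ry": 0, "rz": 0}, {"dx": 0, "dy": 0, "dz": -0.06, "rx": 0, "ry": 0, "rz": 0}, {"dx": 0, "dy": 0, "dz": 0, "rx": 0, "ry": 0, "rz": 0}]'

```text
t: 27.8
tcp_pos: [0.6331, 0.0195, 0.067]
tool_rot: [0.884, 0.468, 0.001, 0.0]
force: [-1.9, 0.6, 9.0]
finger_gap: 0.004
gripper_force: 4.6
```

```bash
python3 -c "
from station import sensors,cams
for i in range(3):
    s=sensors.sense();print(s['tcp_pos'],s['force']);cams.snapshot('top')"
```

```text
[0.63312149 0.0194969  0.066988  ] [-1.90797294  0.61649949  9.00165164]
[0.6331143  0.01949215 0.06698155] [-1.17133396  0.45060537 10.23074145]
[0.63311961 0.01949677 0.06698679] [-2.09398674  1.4094748   8.70211119]
```

Deck reads 67.0 mm and shelf 68.6 mm, so about 1.6 mm remains, roughly 0.4 rad on each knob. I'll turn each about 22°, left first.

Call:
move_arm --targets '[{"dx": 0, "dy": 0, "dz": 0.9, "rx": 0, "ry": 0, "rz": 0}, {"dx": 0, "dy": 0, "dz": 0.9, "rx": 0, "ry": 0, "rz": 0}, {"dx": 0, "dy": 0, "dz": 0.9, "rx": 0, "ry": 0, "rz": 0}, {"dx": 0, "dy": 0, "dz": 0.98, "rx": 0, "ry": 0, "rz": 0}, {"dx": -0.49, "dy": 0.83, "dz": 0, "rx": 0, "ry": 0, "rz": 0}, {"dx": -0.49, "dy": 0.83, "dz": 0, "rx": 0, "ry": 0, "rz": 0}, {"dx": -0.49, "dy": 0.83, "dz": 0, "rx": 0, "ry": 0, "rz": 0}, {"dx": -0.49, "dy": 0.83, "dz": 0, "rx": 0, "ry": 0, "rz": 0}, {"dx": -0.49, "dy": 0.83, "dz": 0, "rx": 0, "ry": 0, "rz": 0}, {"dx": 0, "dy": 0, "dz": 0, "rx": 0, "ry": 0, "rz": 0}]' --claw 50

```text
t: 29.2
tcp_pos: [0.5694, 0.1252, 0.1571]
tool_rot: [0.883, 0.469, -0.001, -0.0]
force: [0.7, 0.4, 0.6]
finger_gap: 0.499
gripper_force: 0.0
```

Call:
move_arm --targets '[{"dx": 0.1, "dy": -0.06, "dz": -0.5, "rx": 0, "ry": 0, "rz": 0}, {"dx": 0, "dy": 0, "dz": -0.8, "rx": 0, "ry": 0, "rz": 0}, {"dx": 0, "dy": 0, "dz": -0.46, "rx": 0, "ry": 0, "rz": 0}, {"dx": 0, "dy": 0, "dz": 0, "rx": 0, "ry": 0, "rz": 0}, {"dx": 0, "dy": 0, "dz": 0, "rx": 0, "ry": 0, "rz": 0}, {"dx": 0, "dy": 0, "dz": 0, "rx": 0, "ry": 0, "rz": 0}, {"dx": 0, "dy": 0, "dz": 0, "rx": 0, "ry": 0, "rz": 0}, {"dx": 0, "dy": 0, "dz": 0, "rx": 0, "ry": 0, "rz": 0}, {"dx": 0, "dy": 0, "dz": 0, "rx": 0, "ry": 0, "rz": 0}, {"dx": 0, "dy": 0, "dz": 0, "rx": 0, "ry": 0, "rz": 0}]'

```text
t: 30.45
tcp_pos: [0.5735, 0.1217, 0.1134]
tool_rot: [0.884, 0.468, 0.0, 0.0]
force: [-0.8, -1.1, 0.2]
finger_gap: 0.5
gripper_force: 0.0
```

Call:
move_arm --targets '[{"dx": 0, "dy": 0, "dz": 0, "rx": 0, "ry": 0, "rz": 0}, {"dx": 0, "dy": 0, "dz": 0, "rx": 0, "ry": 0, "rz": 0}, {"dx": 0, "dy": 0, "dz": 0, "rx": 0, "ry": 0, "rz": 0}, {"dx": 0, "dy": 0, "dz": 0, "rx": 0, "ry": 0, "rz": 0}, {"dx": 0, "dy": 0, "dz": 0, "rx": 0, "ry": 0, "rz": -0.18}, {"dx": 0, "dy": 0, "dz": 0, "rx": 0, "ry": 0, "rz": -0.18}, {"dx": 0, "dy": 0, "dz": 0, "rx": 0, "ry": 0, "rz": -0.18}, {"dx": 0, "dy": 0, "dz": 0, "rx": 0, "ry": 0, "rz": -0.19}, {"dx": 0, "dy": 0, "dz": 0, "rx": 0, "ry": 0, "rz": 0}, {"dx": 0, "dy": 0, "dz": 0, "rx": 0, "ry": 0, "rz": 0}]' --claw 0

```text
t: 31.7
tcp_pos: [0.5708, 0.1236, 0.1134]
tool_rot: [0.957, 0.291, -0.002, -0.002]
force: [-6.0, 5.1, 4.4]
finger_gap: 0.151
gripper_force: 50.2
```

Call:
move_arm --targets '[{"dx": 0, "dy": 0, "dz": 0, "rx": 0, "ry": 0, "rz": 0}, {"dx": 0, "dy": 0, "dz": 0, "rx": 0, "ry": 0, "rz": 0}, {"dx": 0, "dy": 0, "dz": 0, "rx": 0, "ry": 0, "rz": 0}, {"dx": 0, "dy": 0, "dz": 0.9, "rx": 0, "ry": 0, "rz": 0}, {"dx": 0, "dy": 0, "dz": 0.9, "rx": 0, "ry": 0, "rz": 0}, {"dx": 0.18, "dy": -1, "dz": 0, "rx": 0, "ry": 0, "rz": 0.1}, {"dx": 0.18, "dy": -1, "dz": 0, "rx": 0, "ry": 0, "rz": 0.1}, {"dx": 0.18, "dy": -1, "dz": 0, "rx": 0, "ry": 0, "rz": 0.1}, {"dx": 0.18, "dy": -1, "dz": 0, "rx": 0, "ry": 0, "rz": 0.1}, {"dx": 0.18, "dy": -1, "dz": 0, "rx": 0, "ry": 0, "rz": 0.1}]' --claw 50

```text
t: 32.95
tcp_pos: [0.5963, -0.0045, 0.1583]
tool_rot: [0.91, 0.415, 0.0, 0.0]
force: [0.1, 0.5, -0.2]
finger_gap: 0.499
gripper_force: 0.0
```

Call:
move_arm --targets '[{"dx": 0.18, "dy": -1, "dz": 0, "rx": 0, "ry": 0, "rz": 0.1}, {"dx": 0.18, "dy": -1, "dz": 0, "rx": 0, "ry": 0, "rz": 0.1}, {"dx": 0.18, "dy": -1, "dz": 0, "rx": 0, "ry": 0, "rz": 0.03}, {"dx": 0.18, "dy": -0.8, "dz": 0, "rx": 0, "ry": 0, "rz": 0}, {"dx": 0, "dy": 0, "dz": 0, "rx": 0, "ry": 0, "rz": 0}, {"dx": 0, "dy": 0, "dz": 0, "rx": 0, "ry": 0, "rz": 0}, {"dx": 0, "dy": 0, "dz": -0.6, "rx": 0, "ry": 0, "rz": 0}, {"dx": 0, "dy": 0, "dz": -0.8, "rx": 0, "ry": 0, "rz": 0}, {"dx": 0, "dy": 0, "dz": -0.4, "rx": 0, "ry": 0, "rz": 0}, {"dx": 0, "dy": 0, "dz": 0, "rx": 0, "ry": 0, "rz": 0}]'

```text
t: 34.2
tcp_pos: [0.6131, -0.0975, 0.112]
tool_rot: [0.884, 0.468, -0.001, -0.001]
force: [-0.6, 0.1, 0.4]
finger_gap: 0.5
gripper_force: 0.0
```

Call:
move_arm --targets '[{"dx": 0, "dy": 0, "dz": 0, "rx": 0, "ry": 0, "rz": 0}, {"dx": 0, "dy": 0, "dz": 0, "rx": 0, "ry": 0, "rz": 0}, {"dx": 0, "dy": 0, "dz": 0, "rx": 0, "ry": 0, "rz": 0}, {"dx": 0, "dy": 0, "dz": 0, "rx": 0, "ry": 0, "rz": 0}, {"dx": 0, "dy": 0, "dz": 0, "rx": 0, "ry": 0, "rz": -0.18}, {"dx": 0, "dy": 0, "dz": 0, "rx": 0, "ry": 0, "rz": -0.18}, {"dx": 0, "dy": 0, "dz": 0, "rx": 0, "ry": 0, "rz": -0.18}, {"dx": 0, "dy": 0, "dz": 0, "rx": 0, "ry": 0, "rz": -0.19}, {"dx": 0, "dy": 0, "dz": 0, "rx": 0, "ry": 0, "rz": 0}, {"dx": 0, "dy": 0, "dz": 0, "rx": 0, "ry": 0, "rz": 0}]' --claw 0

```text
t: 35.45
tcp_pos: [0.6168, -0.0999, 0.1143]
tool_rot: [0.957, 0.291, 0.003, 0.002]
force: [4.4, -3.2, -3.2]
finger_gap: 0.151
gripper_force: 52.8
```

Both knobs are at 157°, so the table should be at about 68.96 mm. I'll check by touch on deck and shelf again, 40 mm either side of the middle.

Call:
move_arm --targets '[{"dx": 0, "dy": 0, "dz": 0, "rx": 0, "ry": 0, "rz": 0}, {"dx": 0, "dy": 0, "dz": 0, "rx": 0, "ry": 0, "rz": 0}, {"dx": 0, "dy": 0, "dz": 0, "rx": 0, "ry": 0, "rz": 0}, {"dx": 0, "dy": 0, "dz": 0.9, "rx": 0, "ry": 0, "rz": 0}, {"dx": 0, "dy": 0, "dz": 0.9, "rx": 0, "ry": 0, "rz": 0}, {"dx": 0.26, "dy": 0.78, "dz": 0, "rx": 0, "ry": 0, "rz": 0}, {"dx": 0.26, "dy": 0.78, "dz": 0, "rx": 0, "ry": 0, "rz": 0}, {"dx": 0.26, "dy": 0.78, "dz": 0, "rx": 0, "ry": 0, "rz": 0}, {"dx": 0.26, "dy": 0.78, "dz": 0, "rx": 0, "ry": 0, "rz": 0}, {"dx": 0, "dy": 0, "dz": 0, "rx": 0, "ry": 0, "rz": 0}]' --claw 50

```text
t: 36.7
tcp_pos: [0.6402, -0.018, 0.1577]
tool_rot: [0.956, 0.293, -0.0, -0.0]
force: [0.9, 0.5, -0.7]
finger_gap: 0.501
gripper_force: 0.0
```

Call:
move_arm --targets '[{"dx": 0, "dy": 0, "dz": -0.64, "rx": 0, "ry": 0, "rz": 0}, {"dx": 0, "dy": 0, "dz": -0.64, "rx": 0, "ry": 0, "rz": 0}, {"dx": 0, "dy": 0, "dz": -0.64, "rx": 0, "ry": 0, "rz": 0}, {"dx": 0, "dy": 0, "dz": -0.64, "rx": 0, "ry": 0, "rz": 0}, {"dx": 0, "dy": 0, "dz": -0.64, "rx": 0, "ry": 0, "rz": 0}, {"dx": 0, "dy": 0, "dz": -0.2, "rx": 0, "ry": 0, "rz": 0}, {"dx": 0, "dy": 0, "dz": -0.1, "rx": 0, "ry": 0, "rz": 0}, {"dx": 0, "dy": 0, "dz": -0.08, "rx": 0, "ry": 0, "rz": 0}, {"dx": 0, "dy": 0, "dz": -0.08, "rx": 0, "ry": 0, "rz": 0}, {"dx": 0, "dy": 0, "dz": 0, "rx": 0, "ry": 0, "rz": 0}]' --claw 0

```text
t: 37.95
tcp_pos: [0.6405, -0.0204, 0.0687]
tool_rot: [0.956, 0.292, 0.001, 0.0]
force: [-1.5, -0.6, 5.2]
finger_gap: -0.004
gripper_force: 3.3
```

Call:
move_arm --targets '[{"dx": 0, "dy": 0, "dz": 0.5, "rx": 0, "ry": 0, "rz": 0}, {"dx": 0.79, "dy": 0.15, "dz": 0, "rx": 0, "ry": 0, "rz": 0}, {"dx": 0.79, "dy": 0.15, "dz": 0, "rx": 0, "ry": 0, "rz": 0}, {"dx": 0.79, "dy": 0.15, "dz": 0, "rx": 0, "ry": 0, "rz": 0}, {"dx": 0, "dy": 0, "dz": -0.14, "rx": 0, "ry": 0, "rz": 0}, {"dx": 0, "dy": 0, "dz": -0.14, "rx": 0, "ry": 0, "rz": 0}, {"dx": 0, "dy": 0, "dz": -0.1, "rx": 0, "ry": 0, "rz": 0}, {"dx": 0, "dy": 0, "dz": -0.06, "rx": 0, "ry": 0, "rz": 0}, {"dx": 0, "dy": 0, "dz": -0.06, "rx": 0, "ry": 0, "rz": 0}, {"dx": 0, "dy": 0, "dz": 0, "rx": 0, "ry": 0, "rz": 0}]'

```text
t: 39.2
tcp_pos: [0.6982, -0.0091, 0.0686]
tool_rot: [0.956, 0.292, -0.001, -0.0]
force: [-5.0, 0.5, 7.8]
finger_gap: -0.002
gripper_force: 4.5
```

On the right side the deck reads 68.7 mm and the shelf 68.6 mm. Now the left side.

Call:
move_arm --targets '[{"dx": 0, "dy": 0, "dz": 0.5, "rx": 0, "ry": 0, "rz": 0}, {"dx": -0.15, "dy": 0.79, "dz": 0, "rx": 0, "ry": 0, "rz": 0}, {"dx": -0.15, "dy": 0.79, "dz": 0, "rx": 0, "ry": 0, "rz": 0}, {"dx": -0.15, "dy": 0.79, "dz": 0, "rx": 0, "ry": 0, "rz": 0}, {"dx": -0.15, "dy": 0.79, "dz": -0.1, "rx": 0, "ry": 0, "rz": 0}, {"dx": 0, "dy": 0, "dz": -0.14, "rx": 0, "ry": 0, "rz": 0}, {"dx": 0, "dy": 0, "dz": -0.12, "rx": 0, "ry": 0, "rz": 0}, {"dx": 0, "dy": 0, "dz": -0.08, "rx": 0, "ry": 0, "rz": 0}, {"dx": 0, "dy": 0, "dz": -0.06, "rx": 0, "ry": 0, "rz": 0}, {"dx": 0, "dy": 0, "dz": 0, "rx": 0, "ry": 0, "rz": 0}]'

```text
t: 40.45
tcp_pos: [0.6844, 0.0693, 0.0686]
tool_rot: [0.957, 0.291, 0.0, -0.0]
force: [-2.7, 1.3, 8.5]
finger_gap: 0.002
gripper_force: 4.4
```

Call:
move_arm --targets '[{"dx": 0, "dy": 0, "dz": 0.5, "rx": 0, "ry": 0, "rz": 0}, {"dx": -0.79, "dy": -0.15, "dz": 0, "rx": 0, "ry": 0, "rz": 0}, {"dx": -0.79, "dy": -0.15, "dz": 0, "rx": 0, "ry": 0, "rz": 0}, {"dx": -0.79, "dy": -0.15, "dz": 0, "rx": 0, "ry": 0, "rz": 0}, {"dx": 0, "dy": 0, "dz": -0.14, "rx": 0, "ry": 0, "rz": 0}, {"dx": 0, "dy": 0, "dz": -0.14, "rx": 0, "ry": 0, "rz": 0}, {"dx": 0, "dy": 0, "dz": -0.1, "rx": 0, "ry": 0, "rz": 0}, {"dx": 0, "dy": 0, "dz": -0.06, "rx": 0, "ry": 0, "rz": 0}, {"dx": 0, "dy": 0, "dz": -0.06, "rx": 0, "ry": 0, "rz": 0}, {"dx": 0, "dy": 0, "dz": 0, "rx": 0, "ry": 0, "rz": 0}]'

```text
t: 41.7
tcp_pos: [0.626, 0.0586, 0.0685]
tool_rot: [0.956, 0.292, 0.001, 0.001]
force: [-0.8, -1.0, 9.5]
finger_gap: 0.002
gripper_force: 4.6
```

Left reads shelf 68.6 mm and deck 68.5 mm, so the table is flush and level to about 0.1 mm. I'll rise clear, look once to check, and hand in.

Call:
move_arm --targets '[{"dx": 0, "dy": 0, "dz": 0.8, "rx": 0, "ry": 0, "rz": 0}, {"dx": 0, "dy": 0, "dz": 0.9, "rx": 0, "ry": 0, "rz": 0}, {"dx": 0, "dy": 0, "dz": 0.9, "rx": 0, "ry": 0, "rz": 0}, {"dx": 0, "dy": 0, "dz": 0.9, "rx": 0, "ry": 0, "rz": 0}, {"dx": 0, "dy": 0, "dz": 0.9, "rx": 0, "ry": 0, "rz": 0}, {"dx": -0.9, "dy": 0, "dz": 0.9, "rx": 0, "ry": 0, "rz": 0}, {"dx": -0.9, "dy": 0, "dz": 0.9, "rx": 0, "ry": 0, "rz": 0}, {"dx": -0.9, "dy": 0, "dz": 0.4, "rx": 0, "ry": 0, "rz": 0}, {"dx": 0, "dy": 0, "dz": 0, "rx": 0, "ry": 0, "rz": 0}, {"dx": 0, "dy": 0, "dz": 0, "rx": 0, "ry": 0, "rz": 0}]'

```text
t: 42.95
tcp_pos: [0.5585, 0.0586, 0.2316]
tool_rot: [0.956, 0.292, 0.0, 0.0]
force: [-1.1, 0.1, 0.1]
finger_gap: 0.003
gripper_force: 0.0
```

```bash
python3 -c "
from h import *
a=cv2.cvtColor(cams.snapshot('scene'),cv2.COLOR_RGB2BGR);cv2.imwrite('pics/end.png',np.clip(cv2.resize(a[150:300,80:400],(800,375))*1.5,0,255).astype(np.uint8))"
```

```text
(no output)
```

View pics/end.png

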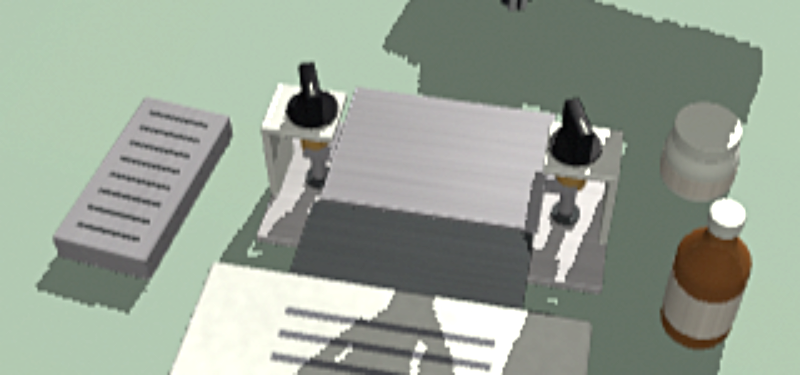

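The deck meets the shelf edge along (330–530, 205–225). The bottle, jar and cassette stand where they were, and the gripper is clear.

```bash
python3 -c "
from station import order
print(order.sign_off())"
```

```text
the job is handed in; nothing more can be done
None
```

The infeed table is level and flush with the feed shelf to about 0.1 mm by touch on both sides, raised in alternating turns with the ends never more than about 3.2 mm apart by the knob angles; the bottle, jar and cassette look unmoved, and the job was handed in at about 43 s.

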